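# Present the ball sample to the horizontal microscope

## Task

Take the small sample tray by the upright grip on top of its handle, lift it up and off the hook of its stand, and carry it to the horizontal microscope so steadily that the loose steel ball never rolls out of its pocket. Finish while still holding the tray in the air, level and still and touching nothing but the gripper, with the arch of its handle squarely facing the lens and the ball on the lens's axis about 65 mm in front of the lens glass. Do not knock the microscope's head out of place, and leave the jar, the dish and the slide box where they are.

Things in the scene. Friction and masses are not known exactly. Their poses are not given: they have to be found in the camera images.
- tray: Sample tray, about 160 g, hung on the hook: aluminium plate 76 (its x) x 70 (y) x 7 mm, low edge to 11 mm. Origin: centre of the underside; z up through the handle. Uprights 6 mm thick at y = +-32 mm carry a crossbar along y (10 mm wide in x, underside 90, top 98 mm above the origin): an arch open along x, through which the hook's arm passes. The black grip stands on the crossbar's middle.
- grip (a point): Middle of the tray's black upright grip, 121 mm above the tray's origin, on its z axis; axes as the tray's. The grip is 14 mm (x) x 16 mm (y) x 45 mm tall, from 98 to 143 mm above the origin; nothing stands above or beside it.
- pocket (a point): On the tray's z axis 15.5 mm above its origin: the ball's centre when it lies amid the pocket, a round recess 22 mm wide and 3.5 mm deep in the plate's centre; axes as the tray's.
- ball_center (a point): Centre of the loose steel ball, 24 mm across, 57 g, in the tray's pocket. In the pocket it can wander some 4 mm off centre; it rolls out if the tray tips some 40 degrees or is jerked hard.
- stand: Fixed hook stand. Origin: at table level under its post (16 mm thick, 150 mm tall). From the post's top a flat arm 16 mm wide, 8 mm thick runs level along the stand's -x, its top face 150 mm above the table; the tray's crossbar rests on it about 75 mm from the post. The arm ends 113 mm from the post in an upturned lip. Base plate 130 x 100 x 12 mm, from 90 mm ahead to 40 mm behind the post.
- hook_tip (a point): Top of the hook's upturned lip (8 mm thick), 109 mm from the post along the stand's -x, 168 mm above the table, 18 mm above the arm's top face. The crossbar must be lifted over it and moved on along the stand's -x until the whole tray is beyond the lip.
- lens (a point): Centre of the horizontal microscope's front glass. Axes: it looks level along its -x, z up. 110 to 155 mm above the table (head on a stiff vertical slide). Nose 26 mm across for 15 mm, then 36 mm for 20 mm, then a white tube 46 mm across. The base, 22 mm high, 120 mm wide, begins right below the glass and runs 180 mm back; column 140 mm behind the glass, 228 mm tall.
- jar: Bystander: amber jar with black lid, 48 mm across, 75 mm tall, origin at the centre of its underside.
- dish: Bystander: clear covered culture dish, 86 mm across, 17 mm tall, origin at the centre of its underside.
- slidebox: Bystander: grey and white slide box 102 x 77 x 36 mm, origin at the centre of its underside.
- scope: The horizontal microscope, fixed base and sliding head together. Origin: at table level under the middle of its base (180 x 120 x 22 mm), 90 mm behind the lens glass along the lens axis; axes as point lens.
Not all that is in view belongs to the job. Of the things shaped like the tray, the aluminium one is meant.

How it is judged (in metres and radians):
On the way:
1. the tray is off the hook: held in the air, touching no part of the stand, its crossbar beyond the lip (x of grip in the frame of stand below -0.122 m and height (world z) of tray above 0.03 m and contact force between the fingers and tray above 1 N and contact force between tray and stand below 0.05 N), for 0.1 s.
At the end, for the whole second after the job is handed in: Still held in the air by the gripper, tray touching nothing else; still (30 mm/s), level within 8 degrees, arch facing the lens within 17 degrees, ball in its pocket, its centre within 12 mm sideways and in height of the lens axis and 45 to 85 mm in front of the glass (x of ball_center in the frame of lens between -0.085 and -0.045 m and y of ball_center in the frame of lens between -0.012 and 0.012 m and z of ball_center in the frame of lens between -0.012 and 0.012 m and distance between ball_center and pocket below 0.007 m and angle between tray's own z axis and vertical below 0.14 rad and angle between the x axis of tray and the x axis of lens, either way round below 0.3 rad and linear speed of tray below 0.03 m/s and contact force between the fingers and tray above 1 N and contact force between tray and stand below 0.05 N and contact force between tray and scope below 0.05 N and contact force between tray and jar below 0.05 N and contact force between tray and dish below 0.05 N and contact force between tray and slidebox below 0.05 N); the arm keeps its last pose, push and grip.
It fails at once if the ball leaves its pocket (distance between ball_center and pocket above 0.009 m).
It fails at once if the microscope's head is knocked out of place (10 mm) (distance of lens from where it was at the start of the episode above 0.01 m).
It fails at once if a bystander is moved (30 mm) (distance of any of jar, dish, slidebox from where it was at the start of the episode above 0.03 m).
It also fails if it takes over 51 s, if anything falls off the work surface, if the arm or the gripper's body presses on something with over 40 N, if the wrist force passes 120 N, or if a joint passes its speed limit or range.

## Robot

A 7-joint arm with a two-finger parallel gripper is mounted at the origin on the work surface. World frame = base frame: x ahead of the robot, y to its left, z up, the work surface at z = 0. Lengths are in mm, angles in rad, forces in N, time in s.
With the tool pointing down it reaches from about 400 to 925 mm from the base axis. Payload 5.6 kg.
Tool frame: the origin (TCP) lies midway between the tips of the shut fingers; the grasp point (between the pads) lies behind it (robot.grip_depth is the z of the grasp point in the tool frame, in mm); z points along the fingers, y is the line along which they close (so a half turn about z gives the same grasp; the last joint's range is limited). The gripper opens to 85 mm and grips with 20 to 120 N. Pads are 22 mm wide; open, the fingers measure 114 mm over their backs; the gripper's body (76 mm by 85 mm) begins 54 mm behind the grasp point. The pads swing forward as they close: fully open they stand 13 mm farther back than shut.
Start: joints at [1.171, 0.468, -0.012, 1.603, 0.006, 1.071, -0.056], TCP at [226.99, -609.084, 231.29] pointing down, gripper open.
Joint ranges: [-2.53, 2.53], [-0.31, 2.02], [-1.57, 1.55], [0.28, 2.44], [-1.29, 4.43], [0.15, 1.84], [-2.92, 2.92]. Speed limits (rad/s): [2.57, 2.57, 3.14, 3.14, 3.14, 3.14, 3.14].

## Interface

Orientations are given as a unit quaternion [x, y, z, w].
In Python, from cell import robot gives the robot as it stands. The module is installed in compiled form; this text tells all that it offers.
- The arm moves only by the tool step_arm, never from a script. Its argument "targets" is a list of rows, each an object of numbers: "rx", "ry", "rz": the turn, a rotation vector about the tool's x, y, z as a fraction of full scale; "tx", "ty", "tz": the shift along the tool's x, y, z as a fraction of full scale; "hand": the finger opening in mm, from 0 to 85.4. In form: [{"rx": .., "ry": .., "rz": .., "tx": .., "ty": .., "tz": .., "hand": ..}, ...]. A call has 1 to 12 rows; each row shifts and turns the commanded pose from where the row before left it, along the tool's axes as they then stand; what a row does not reach is not made up. Full scale, the value 1, is 0.04 m for a shift and 0.12 rad for a turn. A row lasts 1/12 s, in which the tool goes at most 41.7 mm and 7.16 degrees, less where a joint would pass 70% of its speed; a pose out of reach is approached as far as the arm can. A call with a number of a shift or a turn outside -1 to 1 is refused whole. A call with a gripper value outside its range is refused whole. The fingers move at their own pace and stop on an object; "grip_force" is the grip in N (left out, the last holds). Time passes only in rows, so rows that do not move let the fingers close. It gives the time, the measured TCP pose, the force, the opening and the grip force at its end, in the units of the state.
- robot.sense(): the state, without advancing time (a new reading comes with each control period).
- robot.grab_frame(name): name is "scene" or "top" or "wrist"; returns a dict with "image" (384x512x3 uint8, red, green, blue), "fx", "fy", "cx", "cy" (pixels), "T" (4x4, takes a point from camera to world coordinates). Camera axes: x right, y up, looking along -z (the intrinsics and any distortion apply to the point x, -y, -z); pixel columns grow to the right and rows downward; lengths in mm; the calibration is good to about 2 mm. The wrist camera is an equidistant fisheye: a pixel r from the principal point sees the ray r / f radians off the axis. A picture is of the moment at which its call begins. There is no depth.
- robot.job_done(): hands the job in; it is judged then, once.
The state is a dict: "t": time; "joint_positions": joint angles; "qvel": joint speeds; "tau": joint torques, N m; "tcp_pos": TCP position; "tool_rot": TCP orientation; "wrist_force": force on the tool from outside, world axes, zero at the start; "ft_torque": the same for the moment, N m; "finger_gap": finger opening in mm; "grip_force": force on a finger pad.
Only numpy, scipy, OpenCV 4.12 (cv2) and the standard library are available. Lean on these libraries where they do the work, as an engineer would, in place of code of your own. Each camera call takes 0.05 s, during which the arm holds its last target. There are 200 camera calls.

## Working session

There is one attempt and no reset: what is moved stays moved. The work goes in short steps, Python scripts to look and compute and a tool call to move; the robot and the scene stay as the last step left them, time stands still between calls to the robot, and variables do not carry over. Pictures are saved under pics/ and viewed, at most 11 in all, crops included, and the job is handed in when it is done.

Besides the shell and the picture viewer there is one more tool, called after "Call:" in YAML: its name, and indented under it one key for each argument. step_arm: Moves the arm, as the interface text tells. Its arguments: {"type":"object","properties":{"targets":{"type":"array","items":{"type":"object","properties":{"rx":{"type":"number","minimum":-1,"maximum":1},"ry":{"type":"number","minimum":-1,"maximum":1},"rz":{"type":"number","minimum":-1,"maximum":1},"tx":{"type":"number","minimum":-1,"maximum":1},"ty":{"type":"number","minimum":-1,"maximum":1},"tz":{"type":"number","minimum":-1,"maximum":1},"hand":{"type":"number"}}}},"grip_force":{"type":"number"}},"required":["targets"]}

```bash
mkdir -p pics
cat > h.py <<'E'
import numpy as np, cv2, pickle
from scipy.spatial.transform import Rotation as R
from cell import robot
def grab(n,tag):
    f=robot.grab_frame(n); cv2.imwrite(f'pics/{tag}.png',f['image'][:,:,::-1]); pickle.dump(f,open(f'pics/{tag}.pkl','wb')); return f
def load(tag): return pickle.load(open(f'pics/{tag}.pkl','rb'))
def ray(f,u,v,fish=False):
    x=(u-f['cx'])/f['fx']; y=(v-f['cy'])/f['fy']
    if fish:
        r=np.hypot(x,y); s=np.sin(r)/max(r,1e-9); d=np.array([x*s,-y*s,-np.cos(r)])
    else: d=np.array([x,-y,-1.])
    T=np.array(f['T']); d=T[:3,:3]@d; return T[:3,3],d/np.linalg.norm(d)
def onz(f,u,v,z,fish=False):
    o,d=ray(f,u,v,fish); return o+d*(z-o[2])/d[2]
def tri(*rs):
    A=sum(np.eye(3)-np.outer(d,d) for o,d in rs); b=sum((np.eye(3)-np.outer(d,d))@o for o,d in rs)
    p=np.linalg.solve(A,b); return p,[np.linalg.norm((np.eye(3)-np.outer(d,d))@(p-o)) for o,d in rs]
def proj(f,p):
    T=np.array(f['T']); q=T[:3,:3].T@(np.array(p)-T[:3,3]); return f['cx']+f['fx']*q[0]/-q[2], f['cy']-f['fy']*q[1]/-q[2]
E
python3 - <<'E'
from h import *
a=grab('scene','s0');b=grab('top','t0')
for f in(a,b):print(f['fx'],f['cx'],f['cy'],np.round(f['T'],2).tolist())
s=robot.sense();print(s['t'],s['tool_rot'],s['finger_gap'],robot.grip_depth)
for n,f in(('s0',a),('t0',b)):
    cv2.imwrite(f'pics/{n}b.png',cv2.resize(f['image'][:,:,::-1],(800,600),interpolation=cv2.INTER_CUBIC))
E
```

```text
410.0118633398155 254.37748681996212 190.7948202833716 [[-0.59, -0.52, 0.62, 1251.49], [0.8, -0.38, 0.46, 425.68], [-0.0, 0.77, 0.64, 779.34], [0.0, 0.0, 0.0, 1.0]]
381.21667604400415 253.4290315002921 192.68628346083412 [[-0.03, 0.99, -0.17, 421.05], [-1.0, -0.03, 0.01, -29.94], [0.0, 0.17, 0.99, 1233.6], [0.0, 0.0, 0.0, 1.0]]
0.1 [ 9.84131591e-01  1.77438355e-01 -2.07674240e-04 -7.74243116e-04] 85.42759092698186 -18.700000000000003
```

View pics/s0b.png

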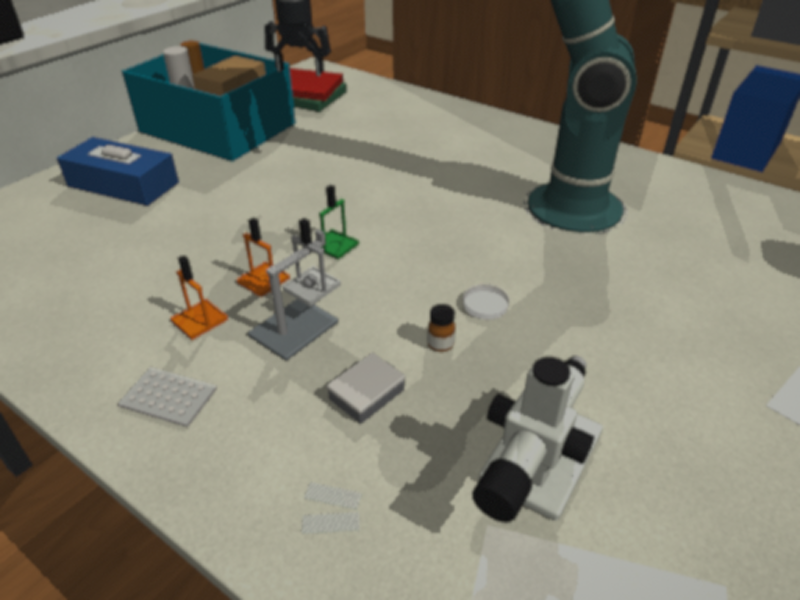

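View pics/t0b.png

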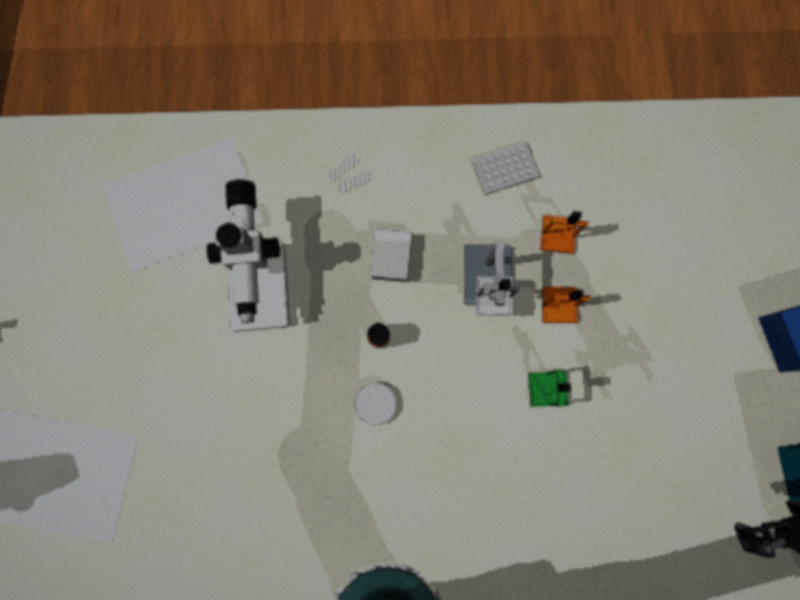

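Candidates (scene view, 800x600 pixels): aluminium tray with its grip at (305,232), hanging on the grey stand; orange trays at (254,230) and (185,268); green tray at (331,196). I choose the aluminium one. In the top view its grip is near (503,288), the lens near (247,318), and the post near (500,245). Next is a close crop of the tray and the lens in both views.

Run:
```python
from h import *
# crops in native pixels: (u0,v0,w,h)
C=[('s0',150,130,75,100),('t0',285,145,75,100),('s0',290,215,100,120),('t0',130,110,75,100)]
row=[]
out=[]
for n,u,v,w,h in C:
    im=load(n)['image'][v:v+h,u:u+w,::-1]; k=4 if w==75 else 3
    im=cv2.resize(im,None,fx=k,fy=k,interpolation=cv2.INTER_CUBIC)
    for i in range(0,w,10): cv2.putText(im,str(u+i),(i*k,8),0,.28,(0,0,255),1); cv2.line(im,(i*k,10),(i*k,14),(0,0,255),1)
    for i in range(10,h,10): cv2.putText(im,str(v+i),(0,i*k+3),0,.28,(0,0,255),1)
    out.append(cv2.copyMakeBorder(im[:400,:300],0,400-im[:400].shape[0],0,300-im[:,:300].shape[1],0))
cv2.imwrite('pics/c1.png',cv2.hconcat(out[:2]));cv2.imwrite('pics/c2.png',cv2.hconcat(out[2:]))
```

```text
(no output)
```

View pics/c1.png

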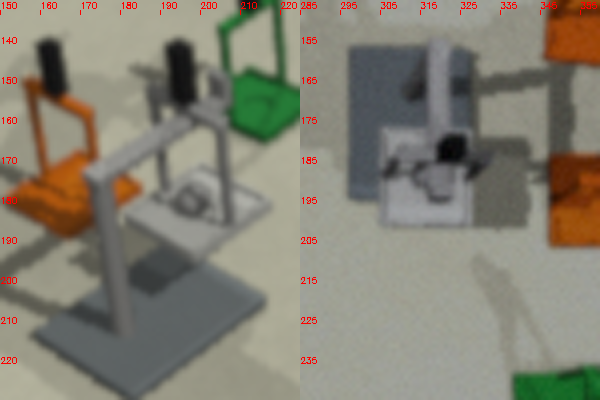

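View pics/c2.png

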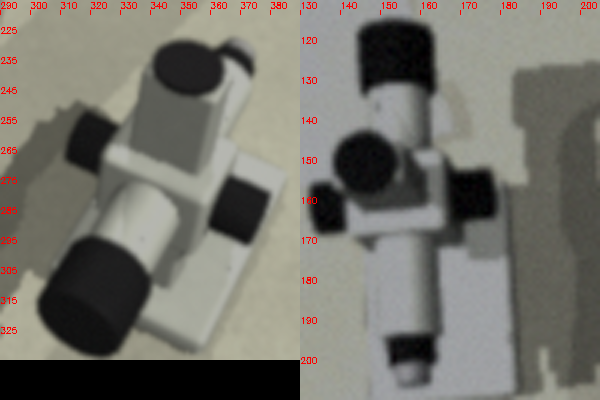

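Run:
```python
from h import *
s,t=load('s0'),load('t0')
def blob(f,u0,v0,w,h,thr=60):
    im=f['image'][v0:v0+h,u0:u0+w].max(2); n,l,st,c=cv2.connectedComponentsWithStats((im<thr).astype(np.uint8))
    i=1+np.argmax(st[1:,4]); return c[i]+[u0,v0],st[i].tolist()
a=blob(s,188,136,15,22); b=blob(t,316,174,16,14); print(a,b)
print('grip',tri(ray(s,*a[0]),ray(t,*b[0])), [onz(t,*b[0],z).round(1) for z in(181,190,203)])
# stand: base corners top view at z=12: crop px
for p in((297,156.5),(328.5,156.5),(297,195)): print('base',onz(t,*p,12).round(1))
for p in((159,213),(184,229),(216.5,205),(191,190)):print('base s',onz(s,*p,12).round(1))
# tray plate corners z=71, uprights
for p in((305,177),(328,177),(305.5,201.5),(328,201.5)): print('tray',onz(t,*p,71).round(1))
for p in((317,156),(321.5,156),(317.5,176),(322,176)): print('arm',onz(t,*p,150).round(1))
for p in((147.5,208.5),(183.5,207.5),(182,155),):print('scope base',onz(t,*p,22).round(1))
for p in((326,304),(341,311.5),(361.5,260)):pass
for z in(110,130,155): print('lens tip',z,onz(t,158.5,206,z).round(1))
for p in((148,168.5),(165,169),(150,193),(164,194)): print('tube',onz(t,*p,132).round(1))
```

```text
(array([194.73684211, 148.56842105]), [4, 5, 7, 16, 95]) (array([323.51612903, 182.82258065]), [3, 5, 12, 9, 62])
grip (array([ 624.33249862, -235.19415417,  175.24167346]), [np.float64(1.428810589938768), np.float64(1.428810589939013)]) [array([ 624.1, -235.3,  181. ]), array([ 622.4, -233.5,  190. ]), array([ 619.9, -231. ,  203. ])]
base [ 747.7 -185.8   12. ]
base [ 744.8 -289.9   12. ]
base [ 618.8 -179.7   12. ]
base s [ 744.7 -276.    12. ]
base s [ 748.8 -177.5   12. ]
base s [ 626.3 -170.1   12. ]
base s [ 620.2 -273.1   12. ]
tray [ 665.4 -200.1   71. ]
tray [ 663.4 -271.8   71. ]
tray [ 588.2 -197.7   71. ]
tray [ 586.3 -267.1   71. ]
arm [ 710.7 -226.9  150. ]
arm [ 710.3 -240.1  150. ]
arm [ 650.7 -225.   150. ]
arm [ 650.4 -238.1  150. ]
scope base [586.5 301.9  22. ]
scope base [586.6 186.8  22. ]
scope base [760.3 192.3  22. ]
lens tip 110 [581.1 245.3 110. ]
lens tip 130 [578.2 240.4 130. ]
lens tip 155 [574.6 234.3 155. ]
tube [690.9 272.6 132. ]
tube [688.  222.3 132. ]
tube [617.  265.3 132. ]
tube [613.  224.3 132. ]
```

The crops confirm the aluminium tray on the hook: its grip is at native pixel (195,148) in the scene view and (323,182) in the top view. The lens nose tip is at (158,206) in the top view. The grip works out at about (624,-235,181) and the lens at about (583,244,115). Moving above the grip.

Call:
step_arm:
  targets:
    - {"tz": -0.36, "tx": 0.3, "ty": -0.13, "hand": 85}
    - {"tz": -0.36, "tx": 0.6, "ty": -0.25, "hand": 85}
    - {"tx": 0.7, "ty": -0.3, "hand": 85}
    - {"tx": 0.7, "ty": -0.3, "hand": 85}
    - {"tx": 0.7, "ty": -0.3, "hand": 85}
    - {"tx": 0.7, "ty": -0.3, "hand": 85}
    - {"tx": 0.7, "ty": -0.3, "hand": 85}
    - {"tx": 0.7, "ty": -0.3, "hand": 85}
    - {"tx": 0.7, "ty": -0.3, "hand": 85}
    - {"tx": 0.7, "ty": -0.3, "hand": 85}
    - {"tx": 0.7, "ty": -0.3, "hand": 85}
    - {"tx": 0.7, "ty": -0.3, "hand": 85}

```text
validation failed for argument at $.ta...
```

Call:
step_arm:
  targets:
    - {"tx": 0.7, "ty": -0.3, "hand": 85}
    - {"tx": 0.7, "ty": -0.3, "hand": 85}
    - {"tx": 0.7, "ty": -0.3, "hand": 85}
    - {"tx": 0.7, "ty": -0.3, "hand": 85}
    - {"tx": 0.7, "ty": -0.3, "hand": 85}
    - {"tx": 0.7, "ty": -0.3, "hand": 85}
    - {"tx": 0.4, "ty": -0.1, "hand": 85}
    - {"hand": 85}

```text
validation failed for argument at $.ta...
```

Call:
step_arm:
  targets:
    - {"rz": 0.4, "hand": 85}
    - {"rz": 0.4, "hand": 85}
    - {"rz": 0.4, "hand": 85}
    - {"rz": 0.4, "hand": 85}
    - {"rz": 0.4, "hand": 85}
    - {"rz": 0.4, "hand": 85}
    - {"rz": 0.4, "hand": 85}
    - {"rz": 0.4, "hand": 85}
    - {"hand": 85}
    - {"hand": 85}
    - {"hand": 85}

```text
validation failed for argument at $.ta...
```

Run:
```python
from h import *
f=grab('wrist','w1');s=robot.sense();r=R.from_quat(s['tool_rot']).as_matrix()
print(s['t'],s['tcp_pos'],r.round(3).tolist(),s['wrist_force'],f['fx'],f['cx'],f['cy'],np.round(f['T'],2).tolist())
t=grab('top','t1');sc=grab('scene','s1')
cv2.imwrite('pics/w1b.png',cv2.hconcat([f['image'][:,100:420,::-1],cv2.resize(sc['image'][100:292,130:322,::-1],(384,384))]))
```

```text
0.15 [ 226.84359091 -608.68896656  230.54783113] [[0.937, 0.349, -0.001], [0.349, -0.937, 0.001], [-0.0, -0.001, -1.0]] [-0.17155476  0.11467905 -0.83347679] 297.3186396354542 256.60964762164565 190.82265277786527 [[0.35, 0.9, 0.25, 292.33], [-0.94, 0.34, 0.09, -585.31], [-0.0, -0.27, 0.96, 374.13], [0.0, 0.0, 0.0, 1.0]]
```

View pics/w1b.png

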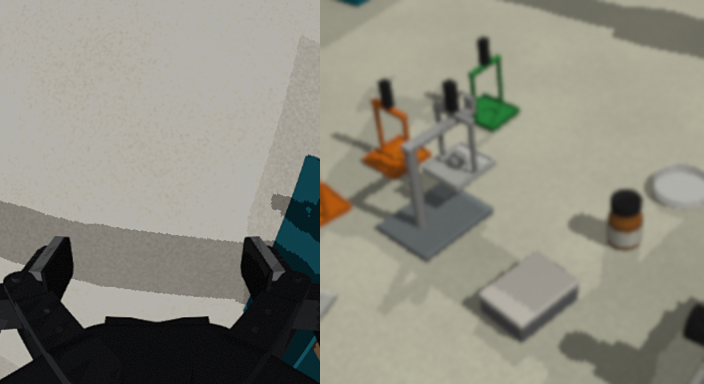

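The calls were refused and nothing moved: the wrist view still shows bare table. The rows probably need all seven keys, so I'm resending with them.

Call:
step_arm:
  targets:
    - {"rx": 0, "ry": 0, "rz": 0, "tx": 0.3, "ty": -0.13, "tz": -0.36, "hand": 85}
    - {"rx": 0, "ry": 0, "rz": 0, "tx": 0.6, "ty": -0.25, "tz": -0.36, "hand": 85}
    - {"rx": 0, "ry": 0, "rz": 0, "tx": 0.7, "ty": -0.3, "tz": 0, "hand": 85}
    - {"rx": 0, "ry": 0, "rz": 0, "tx": 0.7, "ty": -0.3, "tz": 0, "hand": 85}
    - {"rx": 0, "ry": 0, "rz": 0, "tx": 0.7, "ty": -0.3, "tz": 0, "hand": 85}
    - {"rx": 0, "ry": 0, "rz": 0, "tx": 0.7, "ty": -0.3, "tz": 0, "hand": 85}
    - {"rx": 0, "ry": 0, "rz": 0, "tx": 0.7, "ty": -0.3, "tz": 0, "hand": 85}
    - {"rx": 0, "ry": 0, "rz": 0, "tx": 0.7, "ty": -0.3, "tz": 0, "hand": 85}
    - {"rx": 0, "ry": 0, "rz": 0, "tx": 0.7, "ty": -0.3, "tz": 0, "hand": 85}
    - {"rx": 0, "ry": 0, "rz": 0, "tx": 0.7, "ty": -0.3, "tz": 0, "hand": 85}
    - {"rx": 0, "ry": 0, "rz": 0, "tx": 0.7, "ty": -0.3, "tz": 0, "hand": 85}
    - {"rx": 0, "ry": 0, "rz": 0, "tx": 0.7, "ty": -0.3, "tz": 0, "hand": 85}

```text
t: 1.25
tcp_pos: [477.5, -369.9, 261.5]
tool_rot: [0.984, 0.178, 0.001, 0.0]
wrist_force: [0.1, -0.4, 0.7]
finger_gap: 85.4
grip_force: 0.0
```

Call:
step_arm:
  targets:
    - {"rx": 0, "ry": 0, "rz": 0, "tx": 0.66, "ty": -0.27, "tz": 0, "hand": 85}
    - {"rx": 0, "ry": 0, "rz": 0, "tx": 0.66, "ty": -0.27, "tz": 0, "hand": 85}
    - {"rx": 0, "ry": 0, "rz": 0, "tx": 0.66, "ty": -0.27, "tz": 0, "hand": 85}
    - {"rx": 0, "ry": 0, "rz": 0, "tx": 0.66, "ty": -0.27, "tz": 0, "hand": 85}
    - {"rx": 0, "ry": 0, "rz": 0, "tx": 0.66, "ty": -0.27, "tz": 0, "hand": 85}
    - {"rx": 0, "ry": 0, "rz": 0, "tx": 0.66, "ty": -0.27, "tz": 0, "hand": 85}
    - {"rx": 0, "ry": 0, "rz": 0, "tx": 0.64, "ty": -0.24, "tz": 0, "hand": 85}
    - {"rx": 0, "ry": 0, "rz": 0.6, "tx": 0, "ty": 0, "tz": 0, "hand": 85}
    - {"rx": 0, "ry": 0, "rz": 0.6, "tx": 0, "ty": 0, "tz": 0, "hand": 85}
    - {"rx": 0, "ry": 0, "rz": 0.6, "tx": 0, "ty": 0, "tz": 0, "hand": 85}
    - {"rx": 0, "ry": 0, "rz": 0.6, "tx": 0, "ty": 0, "tz": 0, "hand": 85}
    - {"rx": 0, "ry": 0, "rz": 0.6, "tx": 0, "ty": 0, "tz": 0, "hand": 85}

```text
t: 2.25
tcp_pos: [622.7, -236.7, 261.3]
tool_rot: [1.0, -0.003, 0.0, -0.0]
wrist_force: [0.2, -0.0, 0.0]
finger_gap: 85.2
grip_force: 0.0
```

Call:
step_arm:
  targets:
    - {"rx": 0, "ry": 0, "rz": 0.26, "tx": 0, "ty": 0, "tz": 0, "hand": 85}
    - {"rx": 0, "ry": 0, "rz": 0, "tx": 0, "ty": 0, "tz": 0, "hand": 85}
    - {"rx": 0, "ry": 0, "rz": 0, "tx": 0, "ty": 0, "tz": 0, "hand": 85}
    - {"rx": 0, "ry": 0, "rz": 0, "tx": 0, "ty": 0, "tz": 0, "hand": 85}

```text
t: 2.58
tcp_pos: [622.5, -237.4, 260.7]
tool_rot: [1.0, -0.016, 0.0, 0.0]
wrist_force: [-0.7, -0.2, 0.4]
finger_gap: 85.1
grip_force: 0.0
```

Run:
```python
from h import *
f=grab('wrist','w2');s=robot.sense();r=R.from_quat(s['tool_rot']).as_matrix()
print(s['t'],s['tcp_pos'],r.round(3).tolist(),s['wrist_force'])
cv2.imwrite('pics/w2b.png',cv2.resize(f['image'][:,:,::-1],(800,600),interpolation=cv2.INTER_CUBIC))
```

```text
2.6333 [ 622.44045698 -237.64702401  260.53409004] [[0.999, -0.033, 0.0], [-0.033, -0.999, -0.0], [0.0, 0.0, -1.0]] [ 0.28311243 -0.0872519   0.41353141]
```

View pics/w2b.png

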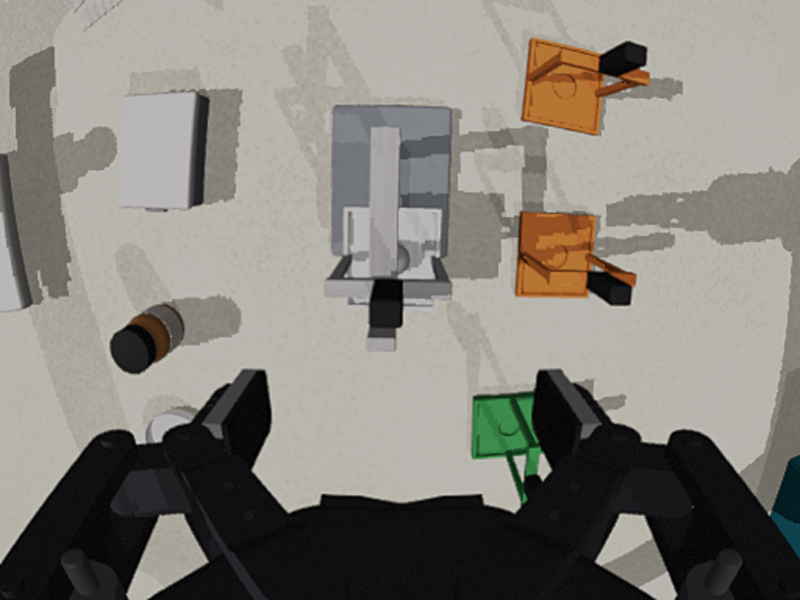

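The grip is black, at (372-403, 280-326) with its top face around (387,315). The hook arm runs straight up the image at x≈385, so the yaw is aligned. The orange and green trays are well clear.

Run:
```python
from h import *
f=load('w2');k=1.5625
for n,u,v,z in [('top',386,316,203),('top bottom edge',386,326,203),('crossL',328,288,158),('crossR',450,288,158),('lip',381,345,168),('armend',385,128,150),('baseR',332,250,12),('ball',403,258,75)]:
    print(n,onz(f,u/k,v/k,z,True).round(1))
```

```text
top [ 627.4 -231.4  203. ]
top bottom edge [ 622.6 -231.2  203. ]
crossL [ 630.2 -198.1  158. ]
crossR [ 627.9 -265.3  158. ]
lip [ 599.6 -226.5  168. ]
armend [ 716.1 -232.6  150. ]
baseR [ 627.1 -179.    12. ]
ball [ 629.7 -239.9   75. ]
```

Call:
step_arm:
  targets:
    - {"rx": 0, "ry": 0, "rz": 0, "tx": 0.13, "ty": -0.15, "tz": 0.2, "hand": 85}
    - {"rx": 0, "ry": 0, "rz": 0, "tx": 0, "ty": 0, "tz": 0.5, "hand": 85}
    - {"rx": 0, "ry": 0, "rz": 0, "tx": 0, "ty": 0, "tz": 0.5, "hand": 85}
    - {"rx": 0, "ry": 0, "rz": 0, "tx": 0, "ty": 0, "tz": 0.5, "hand": 85}
    - {"rx": 0, "ry": 0, "rz": 0, "tx": 0, "ty": 0, "tz": 0.4, "hand": 85}
    - {"rx": 0, "ry": 0, "rz": 0, "tx": 0, "ty": 0, "tz": 0.23, "hand": 85}
    - {"rx": 0, "ry": 0, "rz": 0, "tx": 0, "ty": 0, "tz": 0, "hand": 85}
    - {"rx": 0, "ry": 0, "rz": 0, "tx": 0, "ty": 0, "tz": 0, "hand": 60}
    - {"rx": 0, "ry": 0, "rz": 0, "tx": 0, "ty": 0, "tz": 0, "hand": 40}
    - {"rx": 0, "ry": 0, "rz": 0, "tx": 0, "ty": 0, "tz": 0, "hand": 30}

```text
t: 3.47
tcp_pos: [628.6, -232.4, 168.3]
tool_rot: [1.0, -0.017, 0.001, 0.0]
wrist_force: [-0.1, -0.4, 0.3]
finger_gap: 51.4
grip_force: 0.0
```

Run:
```python
from h import *
f=grab('wrist','w3');s=robot.sense()
print(s['t'],s['tcp_pos'],s['finger_gap'],s['wrist_force'])
cv2.imwrite('pics/w3b.png',cv2.resize(f['image'][140:332,128:384,::-1],(768,576),interpolation=cv2.INTER_CUBIC))
```

```text
3.5167 [ 628.50286428 -232.42442758  168.22556886] 43.55492377404956 [-0.82629641 -0.59181774  0.12676558]
```

View pics/w3b.png

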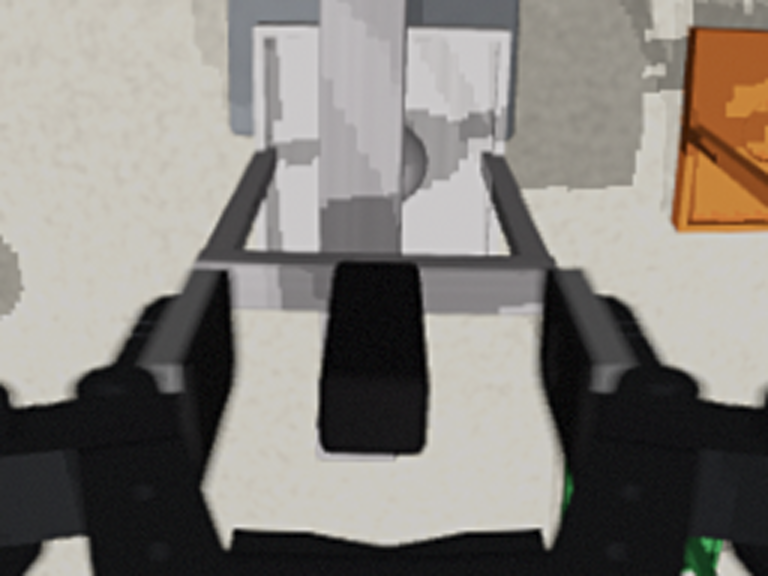

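The grip stands between the open pads: it spans x 335-420 at its base, against pads at 230 and 545. It sits about 2 mm left of middle. I'll shift over and close.

Call:
step_arm:
  targets:
    - {"rx": 0, "ry": 0, "rz": 0, "tx": 0, "ty": -0.045, "tz": 0, "hand": 30}
    - {"rx": 0, "ry": 0, "rz": 0, "tx": 0, "ty": 0, "tz": 0, "hand": 25}
    - {"rx": 0, "ry": 0, "rz": 0, "tx": 0, "ty": 0, "tz": 0, "hand": 20}
    - {"rx": 0, "ry": 0, "rz": 0, "tx": 0, "ty": 0, "tz": 0, "hand": 17}
    - {"rx": 0, "ry": 0, "rz": 0, "tx": 0, "ty": 0, "tz": 0, "hand": 15}
    - {"rx": 0, "ry": 0, "rz": 0, "tx": 0, "ty": 0, "tz": 0, "hand": 13}
    - {"rx": 0, "ry": 0, "rz": 0, "tx": 0, "ty": 0, "tz": 0, "hand": 10}
    - {"rx": 0, "ry": 0, "rz": 0, "tx": 0, "ty": 0, "tz": 0, "hand": 5}
    - {"rx": 0, "ry": 0, "rz": 0, "tx": 0, "ty": 0, "tz": 0, "hand": 0}
    - {"rx": 0, "ry": 0, "rz": 0, "tx": 0, "ty": 0, "tz": 0, "hand": 0}
    - {"rx": 0, "ry": 0, "rz": 0, "tx": 0, "ty": 0, "tz": 0, "hand": 0}
  grip_force: 60

```text
t: 4.43
tcp_pos: [627.9, -230.4, 167.2]
tool_rot: [1.0, -0.017, 0.0, 0.0]
wrist_force: [-1.0, 1.6, 5.0]
finger_gap: 15.2
grip_force: 58.5
```

Call:
step_arm:
  targets:
    - {"rx": 0, "ry": 0, "rz": 0, "tx": 0, "ty": 0, "tz": -0.03, "hand": 0}
    - {"rx": 0, "ry": 0, "rz": 0, "tx": 0, "ty": 0, "tz": -0.06, "hand": 0}
    - {"rx": 0, "ry": 0, "rz": 0, "tx": 0, "ty": 0, "tz": -0.1, "hand": 0}
    - {"rx": 0, "ry": 0, "rz": 0, "tx": 0, "ty": 0, "tz": -0.14, "hand": 0}
    - {"rx": 0, "ry": 0, "rz": 0, "tx": 0, "ty": 0, "tz": -0.16, "hand": 0}
    - {"rx": 0, "ry": 0, "rz": 0, "tx": 0, "ty": 0, "tz": -0.16, "hand": 0}
    - {"rx": 0, "ry": 0, "rz": 0, "tx": 0, "ty": 0, "tz": -0.15, "hand": 0}
    - {"rx": 0, "ry": 0, "rz": 0, "tx": 0, "ty": 0, "tz": -0.12, "hand": 0}
    - {"rx": 0, "ry": 0, "rz": 0, "tx": 0, "ty": 0, "tz": -0.08, "hand": 0}
    - {"rx": 0, "ry": 0, "rz": 0, "tx": 0, "ty": 0, "tz": -0.04, "hand": 0}
    - {"rx": 0, "ry": 0, "rz": 0, "tx": 0, "ty": 0, "tz": 0, "hand": 0}
    - {"rx": 0, "ry": 0, "rz": 0, "tx": 0, "ty": 0, "tz": 0, "hand": 0}

```text
t: 5.43
tcp_pos: [627.6, -230.4, 208.3]
tool_rot: [1.0, -0.017, -0.0, -0.0]
wrist_force: [0.0, 0.2, -2.8]
finger_gap: 15.1
grip_force: 58.4
```

Run:
```python
from h import *
f=grab('wrist','w4');g=grab('scene','s4');s=robot.sense()
print(s['t'],s['tcp_pos'],s['finger_gap'],s['wrist_force'],s['grip_force'])
cv2.imwrite('pics/w4b.png',cv2.hconcat([cv2.resize(f['image'][120:300,160:360,::-1],(400,360)),cv2.resize(g['image'][110:230,140:240,::-1],(300,360))]))
```

```text
5.5333 [ 627.51948788 -230.37420243  208.00565969] 15.44619368837019 [-0.33527388  0.28151047 -1.72937037] 58.389793038368225
```

View pics/w4b.png

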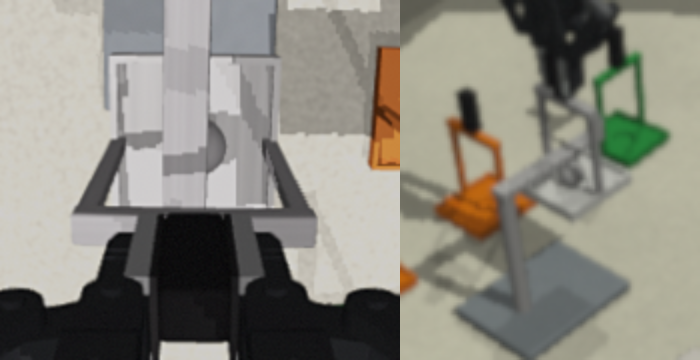

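The tray hangs free of the hook, level, with the ball seen behind the arm at (215,150). The 2 N load fits the tray's weight. Now out along the stand's -x.

Call:
step_arm:
  targets:
    - {"rx": 0, "ry": 0, "rz": 0, "tx": -0.04, "ty": 0, "tz": 0, "hand": 0}
    - {"rx": 0, "ry": 0, "rz": 0, "tx": -0.09, "ty": 0, "tz": 0, "hand": 0}
    - {"rx": 0, "ry": 0, "rz": 0, "tx": -0.14, "ty": 0, "tz": 0, "hand": 0}
    - {"rx": 0, "ry": 0, "rz": 0, "tx": -0.19, "ty": 0, "tz": 0, "hand": 0}
    - {"rx": 0, "ry": 0, "rz": 0, "tx": -0.23, "ty": 0, "tz": 0, "hand": 0}
    - {"rx": 0, "ry": 0, "rz": 0, "tx": -0.26, "ty": 0, "tz": 0, "hand": 0}
    - {"rx": 0, "ry": 0, "rz": 0, "tx": -0.28, "ty": 0, "tz": 0, "hand": 0}
    - {"rx": 0, "ry": 0, "rz": 0, "tx": -0.28, "ty": 0, "tz": 0, "hand": 0}
    - {"rx": 0, "ry": 0, "rz": 0, "tx": -0.28, "ty": 0, "tz": 0, "hand": 0}
    - {"rx": 0, "ry": 0, "rz": 0, "tx": -0.26, "ty": 0, "tz": 0, "hand": 0}
    - {"rx": 0, "ry": 0, "rz": 0, "tx": -0.23, "ty": 0, "tz": 0, "hand": 0}
    - {"rx": 0, "ry": 0, "rz": 0, "tx": -0.19, "ty": 0, "tz": 0, "hand": 0}

```text
t: 6.53
tcp_pos: [527.8, -227.2, 208.6]
tool_rot: [1.0, -0.017, -0.0, 0.0]
wrist_force: [-0.0, 0.3, -1.3]
finger_gap: 15.0
grip_force: 58.5
```

Call:
step_arm:
  targets:
    - {"rx": 0, "ry": 0, "rz": 0, "tx": -0.14, "ty": 0, "tz": 0, "hand": 0}
    - {"rx": 0, "ry": 0, "rz": 0, "tx": -0.1, "ty": 0, "tz": -0.03, "hand": 0}
    - {"rx": 0, "ry": 0, "rz": 0, "tx": -0.05, "ty": 0, "tz": -0.07, "hand": 0}
    - {"rx": 0, "ry": 0, "rz": 0, "tx": -0.02, "ty": 0, "tz": -0.12, "hand": 0}
    - {"rx": 0, "ry": 0, "rz": 0, "tx": 0, "ty": 0, "tz": -0.15, "hand": 0}
    - {"rx": 0, "ry": 0, "rz": 0, "tx": 0, "ty": 0, "tz": -0.15, "hand": 0}
    - {"rx": 0, "ry": 0, "rz": 0, "tx": 0, "ty": 0, "tz": -0.12, "hand": 0}
    - {"rx": 0, "ry": 0, "rz": 0, "tx": 0, "ty": 0, "tz": -0.07, "hand": 0}
    - {"rx": 0, "ry": 0, "rz": 0, "tx": 0, "ty": 0, "tz": -0.03, "hand": 0}
    - {"rx": 0, "ry": 0, "rz": 0, "tx": 0, "ty": 0, "tz": 0, "hand": 0}

```text
t: 7.37
tcp_pos: [516.9, -226.6, 238.4]
tool_rot: [1.0, -0.017, 0.0, 0.0]
wrist_force: [-0.1, -0.1, -1.3]
finger_gap: 15.0
grip_force: 58.5
```

Call:
step_arm:
  targets:
    - {"rx": 0, "ry": 0, "rz": 0, "tx": 0, "ty": -0.05, "tz": 0, "hand": 0}
    - {"rx": 0, "ry": 0, "rz": 0, "tx": 0, "ty": -0.1, "tz": 0, "hand": 0}
    - {"rx": 0, "ry": 0, "rz": 0, "tx": 0, "ty": -0.15, "tz": 0, "hand": 0}
    - {"rx": 0, "ry": 0, "rz": 0, "tx": 0, "ty": -0.2, "tz": 0, "hand": 0}
    - {"rx": 0, "ry": 0, "rz": 0, "tx": -0.02, "ty": -0.25, "tz": 0, "hand": 0}
    - {"rx": 0, "ry": 0, "rz": 0, "tx": -0.02, "ty": -0.3, "tz": 0, "hand": 0}
    - {"rx": 0, "ry": 0, "rz": 0, "tx": -0.02, "ty": -0.35, "tz": 0, "hand": 0}
    - {"rx": 0, "ry": 0, "rz": 0, "tx": -0.02, "ty": -0.4, "tz": 0, "hand": 0}
    - {"rx": 0, "ry": 0, "rz": 0, "tx": -0.02, "ty": -0.45, "tz": 0, "hand": 0}
    - {"rx": 0, "ry": 0, "rz": 0, "tx": -0.02, "ty": -0.5, "tz": 0, "hand": 0}
    - {"rx": 0, "ry": 0, "rz": 0, "tx": -0.02, "ty": -0.5, "tz": 0, "hand": 0}
    - {"rx": 0, "ry": 0, "rz": 0, "tx": -0.02, "ty": -0.5, "tz": 0, "hand": 0}

```text
t: 8.37
tcp_pos: [515.1, -74.2, 238.2]
tool_rot: [1.0, -0.017, 0.0, -0.0]
wrist_force: [-0.2, 0.0, -2.0]
finger_gap: 15.0
grip_force: 58.5
```

Call:
step_arm:
  targets:
    - {"rx": 0, "ry": 0, "rz": 0, "tx": -0.02, "ty": -0.5, "tz": 0, "hand": 0}
    - {"rx": 0, "ry": 0, "rz": 0, "tx": -0.02, "ty": -0.5, "tz": 0, "hand": 0}
    - {"rx": 0, "ry": 0, "rz": 0, "tx": -0.02, "ty": -0.5, "tz": 0, "hand": 0}
    - {"rx": 0, "ry": 0, "rz": 0, "tx": -0.02, "ty": -0.5, "tz": 0, "hand": 0}
    - {"rx": 0, "ry": 0, "rz": 0, "tx": -0.02, "ty": -0.45, "tz": 0, "hand": 0}
    - {"rx": 0, "ry": 0, "rz": 0, "tx": -0.02, "ty": -0.4, "tz": 0, "hand": 0}
    - {"rx": 0, "ry": 0, "rz": 0, "tx": -0.02, "ty": -0.35, "tz": 0, "hand": 0}
    - {"rx": 0, "ry": 0, "rz": 0, "tx": -0.02, "ty": -0.3, "tz": 0, "hand": 0}
    - {"rx": 0, "ry": 0, "rz": 0, "tx": -0.02, "ty": -0.25, "tz": 0, "hand": 0}
    - {"rx": 0, "ry": 0, "rz": 0, "tx": -0.02, "ty": -0.2, "tz": 0, "hand": 0}
    - {"rx": 0, "ry": 0, "rz": 0, "tx": -0.02, "ty": -0.15, "tz": 0, "hand": 0}
    - {"rx": 0, "ry": 0, "rz": 0, "tx": -0.01, "ty": -0.1, "tz": 0, "hand": 0}

```text
t: 9.37
tcp_pos: [511.8, 92.6, 238.1]
tool_rot: [1.0, -0.017, -0.0, 0.0]
wrist_force: [0.8, 0.2, -3.5]
finger_gap: 15.1
grip_force: 58.5
```

Call:
step_arm:
  targets:
    - {"rx": 0, "ry": 0, "rz": 0, "tx": 0, "ty": -0.05, "tz": 0, "hand": 0}
    - {"rx": 0, "ry": 0, "rz": 0, "tx": 0, "ty": -0.02, "tz": 0, "hand": 0}
    - {"rx": 0, "ry": 0, "rz": -0.1, "tx": 0, "ty": 0, "tz": 0, "hand": 0}
    - {"rx": 0, "ry": 0, "rz": -0.18, "tx": 0, "ty": 0, "tz": 0, "hand": 0}
    - {"rx": 0, "ry": 0, "rz": -0.18, "tx": 0, "ty": 0, "tz": 0, "hand": 0}
    - {"rx": 0, "ry": 0, "rz": -0.1, "tx": 0, "ty": 0, "tz": 0, "hand": 0}
    - {"rx": 0, "ry": 0, "rz": 0, "tx": 0, "ty": 0, "tz": 0, "hand": 0}
    - {"rx": 0, "ry": 0, "rz": 0, "tx": 0, "ty": 0, "tz": 0, "hand": 0}

```text
t: 10.03
tcp_pos: [512.2, 94.3, 238.0]
tool_rot: [1.0, 0.016, -0.0, 0.0]
wrist_force: [-0.3, -0.0, -1.3]
finger_gap: 15.2
grip_force: 58.6
```

Run:
```python
from h import *
f=grab('wrist','w5');s=robot.sense();grab('scene','s5');r=R.from_quat(s['tool_rot']).as_matrix()
print(s['t'],s['tcp_pos'],r.round(3).tolist(),s['wrist_force'],np.round(f['T'],3).tolist())
cv2.imwrite('pics/w5b.png',cv2.resize(f['image'][:,:,::-1],(800,600),interpolation=cv2.INTER_CUBIC))
```

```text
10.0833 [512.15381632  94.35869885 238.04664795] [[0.999, 0.032, 0.0], [0.032, -0.999, -0.0], [0.0, 0.0, -1.0]] [ 0.19189422  0.55990728 -2.26477128] [[0.032, 0.962, 0.271, 581.891], [-0.999, 0.031, 0.01, 96.035], [0.001, -0.271, 0.963, 381.758], [0.0, 0.0, 0.0, 1.0]]
```

View pics/w5b.png

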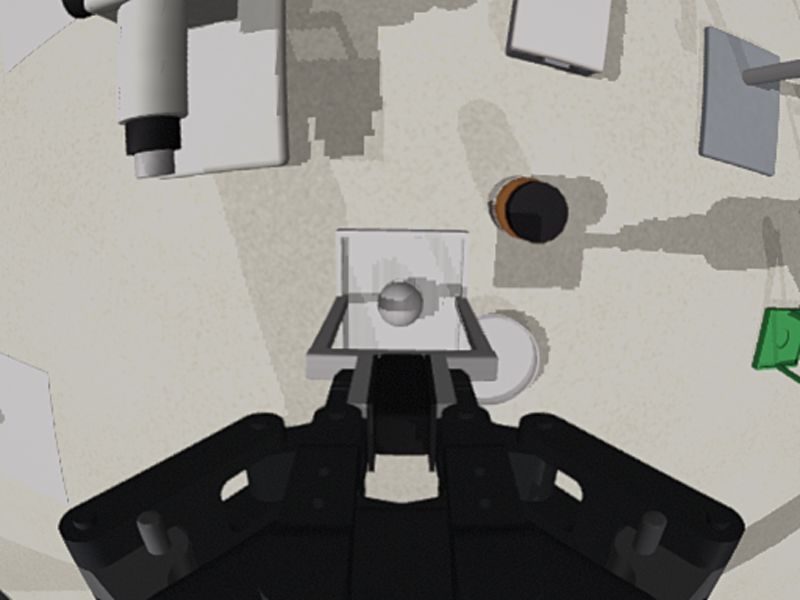

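The ball sits in the pocket at (400,303) and the tray is level. The nose tip is at (155,177), with its edges at x 136 and 175, and the base corner is at (287,163).

Run:
```python
from h import *
f=load('w5');t=load('t0');k=1.5625
print('nose',tri(ray(f,155/k,176/k,True),ray(t,158.5,205.5)))
print('housing end R,L black/nose',tri(ray(f,153/k,149/k,True),ray(t,157.5,200.5)))
for z in(110,115,120,130): 
    a,b=onz(f,136/k,174/k,z,True),onz(f,175/k,172/k,z,True); print(z,onz(f,155/k,176/k,z,True).round(1),onz(t,158.5,205.5,z).round(1),np.linalg.norm(a-b).round(1))
    a,b=onz(f,118/k,110/k,z,True),onz(f,187/k,112/k,z,True); print('  tube w',np.linalg.norm(a-b).round(1),(a+b)/2)
print('base corner',onz(f,287/k,163/k,22,True))
s=load('s0')
for z in(128.5,133.5,138.5): print('ball',onz(f,400/k,303/k,z,True).round(1))
```

```text
nose (array([580.5166424 , 240.98916003, 129.01857156]), [np.float64(0.7533445457130201), np.float64(0.7533445457127934)])
housing end R,L black/nose (array([596.73732747, 245.62651841, 123.10932617]), [np.float64(1.1602139948655372), np.float64(1.1602139948656716)])
110 [581.1 252.3 110. ] [582.6 245.3 110. ] 30.0
  tube w 53.8 [623.81935609 255.66638051 110.        ]
115 [581.1 249.4 115. ] [581.8 244.1 115. ] 29.4
  tube w 52.8 [623.04793511 252.72936244 115.        ]
120 [581.2 246.6 120. ] [581.1 242.9 120. ] 28.9
  tube w 51.8 [622.27651413 249.79234436 120.        ]
130 [581.2 240.8 130. ] [579.7 240.4 130. ] 27.8
  tube w 49.8 [620.73367217 243.91830821 130.        ]
base corner [587.10473103 184.63903819  22.        ]
ball [507.8  94.  128.5]
ball [509.2  94.  133.5]
ball [510.7  94.  138.5]
```

Call:
step_arm:
  targets:
    - {"rx": 0, "ry": 0, "rz": 0, "tx": 0, "ty": -0.05, "tz": 0, "hand": 0}
    - {"rx": 0, "ry": 0, "rz": 0, "tx": 0, "ty": -0.1, "tz": 0, "hand": 0}
    - {"rx": 0, "ry": 0, "rz": 0, "tx": 0.03, "ty": -0.15, "tz": 0, "hand": 0}
    - {"rx": 0, "ry": 0, "rz": 0, "tx": 0.03, "ty": -0.2, "tz": 0, "hand": 0}
    - {"rx": 0, "ry": 0, "rz": 0, "tx": 0.03, "ty": -0.25, "tz": 0, "hand": 0}
    - {"rx": 0, "ry": 0, "rz": 0, "tx": 0.03, "ty": -0.3, "tz": 0, "hand": 0}
    - {"rx": 0, "ry": 0, "rz": 0, "tx": 0.03, "ty": -0.3, "tz": 0, "hand": 0}
    - {"rx": 0, "ry": 0, "rz": 0, "tx": 0.03, "ty": -0.3, "tz": 0, "hand": 0}
    - {"rx": 0, "ry": 0, "rz": 0, "tx": 0.03, "ty": -0.3, "tz": 0, "hand": 0}
    - {"rx": 0, "ry": 0, "rz": 0, "tx": 0.03, "ty": -0.3, "tz": 0, "hand": 0}
    - {"rx": 0, "ry": 0, "rz": 0, "tx": 0.03, "ty": -0.3, "tz": 0, "hand": 0}
    - {"rx": 0, "ry": 0, "rz": 0, "tx": 0, "ty": -0.3, "tz": 0, "hand": 0}

```text
t: 11.13
tcp_pos: [519.3, 210.1, 238.0]
tool_rot: [1.0, 0.016, 0.0, -0.0]
wrist_force: [-0.6, -1.2, -2.0]
finger_gap: 15.3
grip_force: 58.5
```

Call:
step_arm:
  targets:
    - {"rx": 0, "ry": 0, "rz": 0, "tx": 0, "ty": -0.27, "tz": 0, "hand": 0}
    - {"rx": 0, "ry": 0, "rz": 0, "tx": 0, "ty": -0.23, "tz": 0, "hand": 0}
    - {"rx": 0, "ry": 0, "rz": 0, "tx": 0, "ty": -0.18, "tz": 0, "hand": 0}
    - {"rx": 0, "ry": 0, "rz": 0, "tx": 0, "ty": -0.13, "tz": 0, "hand": 0}
    - {"rx": 0, "ry": 0, "rz": 0, "tx": 0, "ty": -0.08, "tz": 0, "hand": 0}
    - {"rx": 0, "ry": 0, "rz": 0, "tx": 0, "ty": -0.04, "tz": 0, "hand": 0}
    - {"rx": 0, "ry": 0, "rz": 0, "tx": 0, "ty": 0, "tz": 0, "hand": 0}
    - {"rx": 0, "ry": 0, "rz": 0, "tx": 0, "ty": 0, "tz": 0, "hand": 0}
    - {"rx": 0, "ry": 0, "rz": 0, "tx": 0, "ty": 0, "tz": 0, "hand": 0}

```text
t: 11.88
tcp_pos: [518.1, 245.4, 238.1]
tool_rot: [1.0, 0.016, 0.0, 0.0]
wrist_force: [-0.5, 0.4, -2.2]
finger_gap: 15.2
grip_force: 58.6
```

Run:
```python
from h import *
f=grab('wrist','w6');s=robot.sense();g=grab('scene','s6');grab('top','t6');r=R.from_quat(s['tool_rot']).as_matrix()
print(s['t'],s['tcp_pos'],r.round(3).tolist(),s['wrist_force'])
a=cv2.resize(f['image'][30:270,150:350,::-1],(500,600),interpolation=cv2.INTER_CUBIC)
b=cv2.resize(g['image'][200:350,290:390,::-1],(300,450),interpolation=cv2.INTER_CUBIC)
cv2.imwrite('pics/w6b.png',cv2.hconcat([a,cv2.copyMakeBorder(b,0,150,0,0,0)]))
```

```text
11.9333 [518.13510919 245.37994636 238.07482699] [[0.999, 0.032, 0.0], [0.032, -0.999, -0.0], [0.0, 0.0, -1.0]] [-0.20525073  0.00555703 -2.18545202]
```

View pics/w6b.png

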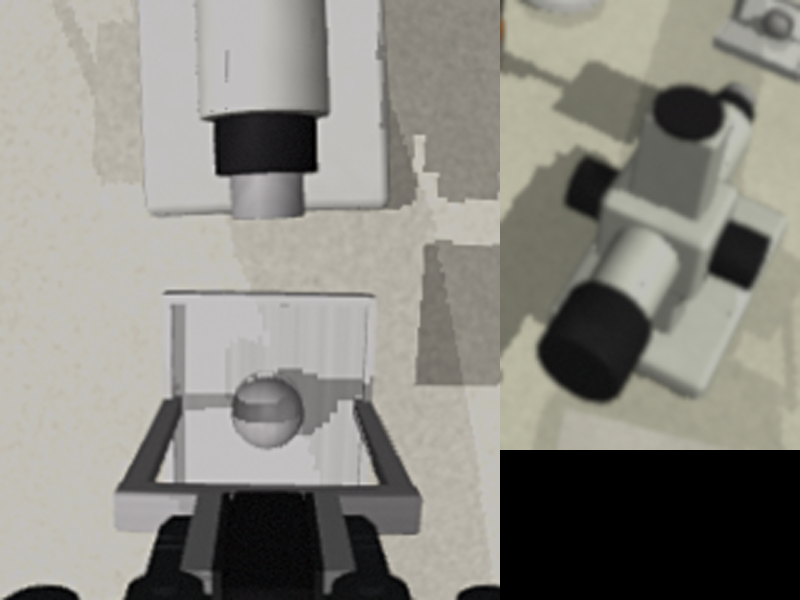

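The nose is centred at x≈267 in the crop with its end at y≈217. The ball is at (267,411), so it is already in line sideways. Now the lens height.

Run:
```python
from h import *
f=load('w6');w5=load('w5');k=1.5625
P=lambda x,y:(150+x/2.5,30+y/2.5)
print('tri nose w5/w6',tri(ray(f,*P(267,216),True),ray(w5,155/k,176/k,True)))
print('tri blk/nose w5/w6',tri(ray(f,*P(266,173),True),ray(w5,153/k,150/k,True)))
print('with top',tri(ray(f,*P(267,216),True),ray(w5,155/k,176/k,True),ray(load('t0'),158.5,205.5)))
for z in(110,115,120,125,130,135):
    w=lambda x1,x2,y:np.linalg.norm(onz(f,*P(x1,y),z,True)-onz(f,*P(x2,y),z,True)).round(1)
    print(z,'nose26',w(231,303.5,200),'blk36',w(215,317,150),'tube46',w(201,328,105),onz(f,*P(267,217),z,True).round(1))
print('base',onz(f,*P(150,213),22,True),onz(f,*P(387,207),22,True))
for z in(130,134,138):print('ball',onz(f,*P(267,411),z,True).round(1),np.linalg.norm(onz(f,*P(231.5,411),z,True)-onz(f,*P(303,411),z,True)))
```

```text
tri nose w5/w6 (array([581.38228801, 246.40428265, 120.27052294]), [np.float64(0.2197560048326104), np.float64(0.21975600483288033)])
tri blk/nose w5/w6 (array([597.01222101, 247.20814305, 121.18367692]), [np.float64(0.3279322138586839), np.float64(0.3279322138586781)])
with top (array([581.31405141, 245.17665613, 120.12798089]), [np.float64(1.251927063750543), np.float64(1.1546442054410546), np.float64(2.285427525073695)])
110 nose26 26.2 blk36 36.7 tube46 45.7 [581.  246.4 110. ]
115 nose26 25.7 blk36 36.0 tube46 44.8 [581.1 246.4 115. ]
120 nose26 25.2 blk36 35.4 tube46 44.0 [581.2 246.4 120. ]
125 nose26 24.8 blk36 34.7 tube46 43.2 [581.4 246.4 125. ]
130 nose26 24.3 blk36 34.0 tube46 42.3 [581.5 246.4 130. ]
135 nose26 23.8 blk36 33.3 tube46 41.5 [581.6 246.4 135. ]
base [579.65781666 302.64104099  22.        ] [586.26113586 188.40661333  22.        ]
ball [513.8 244.3 130. ] 25.264967373989002
ball [515.  244.3 134. ] 24.86355653006958
ball [516.1 244.3 138. ] 24.46214568615024
```

The lens is at about (581, 246, 118). The ball is now near (518.5, 244, 146), so it needs about 28 mm down.

Call:
step_arm:
  targets:
    - {"rx": 0, "ry": 0, "rz": 0, "tx": 0, "ty": 0, "tz": 0.03, "hand": 0}
    - {"rx": 0, "ry": 0, "rz": 0, "tx": 0, "ty": 0, "tz": 0.06, "hand": 0}
    - {"rx": 0, "ry": 0, "rz": 0, "tx": 0, "ty": 0, "tz": 0.09, "hand": 0}
    - {"rx": 0, "ry": 0, "rz": 0, "tx": 0, "ty": 0, "tz": 0.11, "hand": 0}
    - {"rx": 0, "ry": 0, "rz": 0, "tx": 0, "ty": 0, "tz": 0.12, "hand": 0}
    - {"rx": 0, "ry": 0, "rz": 0, "tx": 0, "ty": 0, "tz": 0.11, "hand": 0}
    - {"rx": 0, "ry": 0, "rz": 0, "tx": 0, "ty": 0, "tz": 0.09, "hand": 0}
    - {"rx": 0, "ry": 0, "rz": 0, "tx": 0, "ty": 0, "tz": 0.06, "hand": 0}
    - {"rx": 0, "ry": 0, "rz": 0, "tx": 0, "ty": 0, "tz": 0.03, "hand": 0}
    - {"rx": 0, "ry": 0, "rz": 0, "tx": 0, "ty": 0, "tz": 0, "hand": 0}
    - {"rx": 0, "ry": 0, "rz": 0, "tx": 0, "ty": 0, "tz": 0, "hand": 0}
    - {"rx": 0, "ry": 0, "rz": 0, "tx": 0, "ty": 0, "tz": 0, "hand": 0}

```text
t: 13.03
tcp_pos: [518.1, 246.1, 210.3]
tool_rot: [1.0, 0.016, 0.0, -0.0]
wrist_force: [0.5, 0.5, -2.7]
finger_gap: 14.9
grip_force: 58.6
```

Run:
```python
from h import *
f=grab('wrist','w7');s=robot.sense()
print(s['t'],s['tcp_pos'],s['wrist_force'],s['grip_force'])
cv2.imwrite('pics/w7b.png',cv2.resize(f['image'][30:270,150:350,::-1],(500,600),interpolation=cv2.INTER_CUBIC))
```

```text
13.0833 [518.11735398 246.11210188 210.32460552] [-0.27227961  0.50470244 -3.17182973] 58.56395959854126
```

View pics/w7b.png

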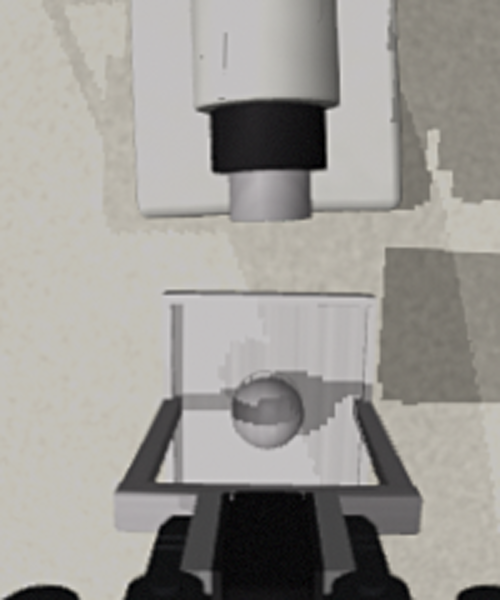

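Run:
```python
from h import *
f=load('w7');w5=load('w5');k=1.5625
P=lambda x,y:(150+x/2.5,30+y/2.5)
print(tri(ray(f,*P(270.5,219),True),ray(w5,155/k,176/k,True)))
print(tri(ray(f,*P(269.5,171),True),ray(w5,153/k,150/k,True)))
print('tube end',tri(ray(f,*P(265.5,107),True),ray(w5,152.5/k,118/k,True)))
print('corner true z ~20',tri(ray(f,*P(400,207),True),ray(w5,287/k,163/k,True)))
print('ball',[onz(f,*P(267,411),z,True).round(1) for z in (114,118)])
```

```text
(array([581.27731541, 246.21100132, 120.61438443]), [np.float64(0.11376503066917257), np.float64(0.1137650306692864)])
(array([596.86813476, 246.99984119, 121.5418017 ]), [np.float64(0.4505841469954571), np.float64(0.450584146995656)])
tube end (array([617.18938126, 248.90651157, 119.3604499 ]), [np.float64(0.39073241379857393), np.float64(0.390732413798888)])
corner true z ~20 (array([587.02903506, 186.55059707,  14.26860674]), [np.float64(0.18787684200272584), np.float64(0.18787684200278051)])
ball [array([517.3, 245.2, 114. ]), array([518.4, 245.2, 118. ])]
```

The lens axis comes out at z≈121. I'll raise 3 mm, settle, and hand in.

Call:
step_arm:
  targets:
    - {"rx": 0, "ry": 0, "rz": 0, "tx": 0, "ty": 0, "tz": -0.02, "hand": 0}
    - {"rx": 0, "ry": 0, "rz": 0, "tx": 0, "ty": 0, "tz": -0.03, "hand": 0}
    - {"rx": 0, "ry": 0, "rz": 0, "tx": 0, "ty": 0, "tz": -0.02, "hand": 0}
    - {"rx": 0, "ry": 0, "rz": 0, "tx": 0, "ty": 0, "tz": -0.01, "hand": 0}
    - {"rx": 0, "ry": 0, "rz": 0, "tx": 0, "ty": 0, "tz": 0, "hand": 0}
    - {"rx": 0, "ry": 0, "rz": 0, "tx": 0, "ty": 0, "tz": 0, "hand": 0}
    - {"rx": 0, "ry": 0, "rz": 0, "tx": 0, "ty": 0, "tz": 0, "hand": 0}
    - {"rx": 0, "ry": 0, "rz": 0, "tx": 0, "ty": 0, "tz": 0, "hand": 0}
    - {"rx": 0, "ry": 0, "rz": 0, "tx": 0, "ty": 0, "tz": 0, "hand": 0}
    - {"rx": 0, "ry": 0, "rz": 0, "tx": 0, "ty": 0, "tz": 0, "hand": 0}
    - {"rx": 0, "ry": 0, "rz": 0, "tx": 0, "ty": 0, "tz": 0, "hand": 0}
    - {"rx": 0, "ry": 0, "rz": 0, "tx": 0, "ty": 0, "tz": 0, "hand": 0}

```text
t: 14.08
tcp_pos: [518.0, 246.0, 213.2]
tool_rot: [1.0, 0.016, -0.0, 0.0]
wrist_force: [-0.4, -0.0, -2.6]
finger_gap: 14.8
grip_force: 58.6
```

```bash
python3 -c "
from h import *
s=robot.sense();print(s['t'],s['tcp_pos'],s['grip_force'],abs(s['qvel']).max());print(robot.job_done())"
```

```text
14.0833 [517.9571395  246.00548508 213.24470594] 58.5633909702301 0.0028712561748028467
the job is handed in; nothing more can be done
None
```

I handed the job in at 14.1 s with the tray held level and still; by my measurements the ball was in its pocket, on the lens axis to within a few mm and about 63 mm in front of the glass, but the hand-in returned no verdict.

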